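# Find the stamped parts crate and push it to dispatch

### The arm

A 6-joint arm with a two-finger parallel gripper is mounted at the origin on the work surface. World frame = base frame: x ahead of the robot, y to its left, z up, the work surface at z = 0. Lengths are in mm, angles in rad, forces in N, time in s.
With the tool pointing down it reaches from about 300 to 950 mm from the base axis. Payload 3.1 kg.
Tool frame: the origin (TCP) lies between the finger pads; the fingertips stand 11 mm ahead of it and the grasp point (between the pads) lies 8 mm behind it; z points along the fingers, y is the direction in which the jaws open and shut (so a half turn about z gives the same grasp; the last joint's range is limited). The gripper opens to 85 mm and grips with 20 to 120 N. Pads are 22 mm wide; open, the fingers measure 114 mm over their backs; the gripper's body (76 mm by 85 mm) begins 54 mm behind the grasp point. The pads swing forward as they close: fully open they stand 13 mm farther back than shut.
Start: joints at [-1.194, 0.308, 1.634, -0, 1.2, -0.07], TCP at [270.027, -563.665, 242.272] pointing down, gripper open.
Joint ranges: [-3.06, 3.06], [-0.79, 1.96], [0.05, 2.63], [-1.19, 4.34], [0.05, 2.64], [-2.94, 2.94]. Speed limits (rad/s): [2.79, 2.79, 3.14, 3.14, 3.14, 3.14].

### API

Orientations are given as a 3x3 rotation matrix whose columns are the frame's x, y, z axes.
In Python, from station import sense, camera, camera_params, hand_in gives the robot as it stands. The module is installed in compiled form; this text tells all that it offers.
- The arm moves only by the tool step_arm, never from a script. Its argument "moves" is a list of rows, each a list of 7 numbers: the turn, a rotation vector about the tool's x, y, z in rad, then the shift along the tool's x, y, z in m, then the opening, from -1 (shut) to 1 (fully open). In form: [[ax, ay, az, x, y, z, claw], ...]. A call has 1 to 5 rows; each row is the pose to reach, as a shift and turn from the pose commanded when the call began, along the tool's axes at that moment; what a row does not reach only later rows make up. A row lasts 1/10 s, in which the tool goes at most 50 mm and 8.59 degrees, less where a joint would pass 70% of its speed; a pose out of reach is approached as far as the arm can. A call with a gripper value outside its range is refused whole. The fingers move at their own pace and stop on an object; "grip_force" is the grip in N (left out, the last holds). Time passes only in rows, so rows that repeat a pose let the fingers close. It gives the time, the measured TCP pose, the force and the opening at its end, in the units of the state.
- sense(): the state, without advancing time (a new reading comes with each control period).
- camera(name): name is "scene" or "top" or "wrist"; returns the picture (420x560x3 uint8, blue, green, red); there is no depth.
- camera_params(name): a dict with "fovy" (degrees; the focal length in pixels is half the picture's height over the tangent of half this angle, whatever the lens; pixels are square), "cx", "cy" (the principal point, pixels), "T" (4x4, takes a point from camera to world coordinates); the wrist camera has in their place "tool_from_camera" (4x4, takes a point from camera to tool coordinates, whose origin is the TCP and whose axes are the flange's). Camera axes: x right, y up, looking along -z (the intrinsics and any distortion apply to the point x, -y, -z); pixel columns grow to the right and rows downward; lengths in mm; the calibration is good to about 2 mm. A picture is of the moment at which its call begins: read the wrist's pose just before it. camera_params takes no time and is no camera call.
- hand_in(): hands the job in, once; it reports no verdict.
The state is a dict: "clock": time; "joint_pos": joint angles; "qvel": joint speeds; "joint_efforts": joint torques, N m; "tool_pos": TCP position; "ee_rot": TCP orientation; "force": force on the tool from outside, world axes, zero at the start; "moment": the same for the moment, N m; "width": opening from 0.0 (shut) to 1.0 (fully open).
Only numpy, scipy, OpenCV 4.12 (cv2) and the standard library are available. Lean on these libraries where they do the work, as an engineer would, in place of code of your own. Each camera call takes 0.05 s, during which the arm holds its last target. There are 200 camera calls.

### The job

Two look-alike red parts crates stand on the bench and one of them has a white and green stamp on its underside. With the fingertips, tip each crate over towards the robot so that it lies on its near wall and shows its underside to the far side of the bench; when both lie there, push the stamped one, still lying so, across the table until it is wholly between the two yellow tape lines of the dispatch lane. Do not grasp or lift anything, leave the unstamped crate lying where it was tipped, and do not disturb the other things.

Things in the scene. Friction and masses are not known exactly. Their poses are not given: they have to be found in the camera images.
- stamped: The crate with a stamp under it: a white panel 46 by 96 mm with a green ring and two bars. Closed red parts crate with fixed grey lid, a plain block outside: 70 mm (its x) by 120 mm (y) by 100 mm high (z), 0.3 to 0.65 kg, evenly filled. Starts standing on its underside. Origin: centre of the underside; z from underside to lid; x away from the robot, within 0.3 rad.
- plain: The other crate, the same in size, weight, origin, axes and look, but its underside is plain red. They stand side by side, 250 to 410 mm between centres, either one on the left by chance. Table friction is enough for a crate to tip rather than slide if pushed near its top (85 mm up or higher); it falls over by itself once past 35 degrees.
- stamped_mid (a point): centre of the stamped crate's block, 50 mm along its z from its origin
- plain_mid (a point): the same point of the plain crate
- lane: dispatch lane beyond the crates: the bare table between two flat yellow tape lines, each 20 mm wide and 660 mm long (along its y), with 160 mm of clear table between them. Origin: middle of the lane, on the table; x across the lane, away from the robot.
- standoff: bystander, not to be disturbed: brass standoff standing between the crates, 20 mm diameter, 55 mm high. Origin: centre of its underside.
- flux: bystander, not to be disturbed: small capped bottle, 44 mm diameter, 100 mm high, on the left. Origin: centre of its underside.
- tape: bystander, not to be disturbed: red roll of tape lying flat on the left, 90 mm across, 22 mm high. Origin: centre of its underside.
- driver: bystander, not to be disturbed: screwdriver with red handle lying on the right, about 200 mm long. Origin: on it.
- cooler: bystander, not to be disturbed: orange and copper heat sink with black fan on the right, 50 mm square, 38 mm high. Origin: centre of its underside.
There are look-alikes about, which are no part of the job. Leave any turquoise look-alike of the stamped alone.

How it is judged:
By the outcome, as a careful person would: the job done as asked, in the order asked, and still so for the second after the job is handed in, with the robot touching nothing.
It also fails if it takes over 53 s, if anything falls off the work surface, if the arm or the gripper's body presses on something with over 40 N, if the wrist force passes 120 N, or if a joint passes its speed limit or range.

## Working session

There is one attempt and no reset: what is moved stays moved. The work goes in short steps, Python scripts to look and compute and a tool call to move; the robot and the scene stay as the last step left them, time stands still between calls to the robot, and variables do not carry over. Pictures are saved under pics/ and viewed, about 8 in all and at most 12, crops included, and the job is handed in when it is done.

Besides the shell and the picture viewer there is one more tool, called after "Emit:" by a JSON object that holds its "op" and its "data", one argument or row to a line. step_arm: Moves the arm, as the interface text tells. Its arguments: {"type":"object","properties":{"moves":{"type":"array"},"grip_force":{"type":"number"}},"required":["moves"]}

```bash
mkdir -p pics
cat > h.py <<'E'
import numpy as np, cv2
from station import sense, camera, camera_params, hand_in
H,W=420,560
def K(p): return H/2/np.tan(np.radians(p["fovy"]/2))
def T(name):
    p=camera_params(name)
    if name!="wrist": return p,np.array(p["T"])
    s=sense(); M=np.eye(4); M[:3,:3]=s["ee_rot"]; M[:3,3]=s["tool_pos"]
    return p,M@np.array(p["tool_from_camera"])
def ray(p,M,u,v):
    f=K(p); d=np.array([(u-p["cx"])/f,-(v-p["cy"])/f,-1]); return M[:3,3],M[:3,:3]@d
def onz(p,M,u,v,z=0):
    o,d=ray(p,M,u,v); return o+d*(z-o[2])/d[2]
def proj(p,M,X):
    c=np.linalg.inv(M)@np.r_[X,1]; f=K(p); return p["cx"]-f*c[0]/c[2], p["cy"]+f*c[1]/c[2]
E
python3 - <<'E'
from h import *
for n in("scene","top"):
    p,M=T(n); cv2.imwrite(f"pics/{n}0.png",camera(n)); print(n,{k:v for k,v in p.items() if k!="T"},M.round(2).tolist())
print(camera_params("wrist"));print(sense())
E
```

```text
scene {'fovy': 54.475560512975186, 'cx': 279.93461379077917, 'cy': 214.17587948417426} [[-0.43, -0.57, 0.7, 1258.75], [0.9, -0.26, 0.35, 327.57], [-0.01, 0.78, 0.62, 724.26], [0.0, 0.0, 0.0, 1.0]]
top {'fovy': 50.75539463661303, 'cx': 285.28769016093185, 'cy': 204.87485682300562} [[0.03, 0.99, -0.11, 434.88], [-1.0, 0.02, -0.04, -36.83], [-0.03, 0.11, 0.99, 1105.75], [0.0, 0.0, 0.0, 1.0]]
{'fovy': 64.70015597498335, 'cx': 278.8163665222354, 'cy': 209.5268535188749, 'tool_from_camera': array([[ 6.09364479e-04,  9.55315323e-01,  2.95587995e-01,
         7.42391109e+01],
       [ 9.99999799e-01, -6.34466130e-04, -1.09921254e-05,
        -2.96127452e-01],
       [ 1.77039625e-04,  2.95587942e-01, -9.55315517e-01,
        -1.31649051e+02],
       [ 0.00000000e+00,  0.00000000e+00,  0.00000000e+00,
         1.00000000e+00]])}
{'clock': 0.1, 'joint_pos': array([-1.19370121e+00,  3.08932236e-01,  1.63507553e+00, -2.55444951e-06,
        1.19969251e+00, -6.97078776e-02]), 'qvel': array([ 0.00199211, -0.00052092, -0.00349678,  0.00043725, -0.00027978,
        0.00077593]), 'joint_efforts': array([ 2.81657622e-04, -4.16407013e+01, -2.77644807e+01,  1.67104623e-06,
        4.04972699e-03,  1.57008179e-05]), 'tool_pos': array([ 269.75397311, -562.98029171,  241.14522661]), 'ee_rot': array([[ 9.01832742e-01,  4.32084597e-01, -7.78283277e-04],
       [ 4.32085274e-01, -9.01830627e-01,  1.95865705e-03],
       [ 1.44425845e-04, -2.10266580e-03, -9.99997779e-01]]), 'force': array([-0.02577972,  0.61318796,  0.08163036]), 'moment': array([ 0.02473482, -0.0135783 ,  0.04196602]), 'width': 1.0016568578787883}
```

View pics/top0.png

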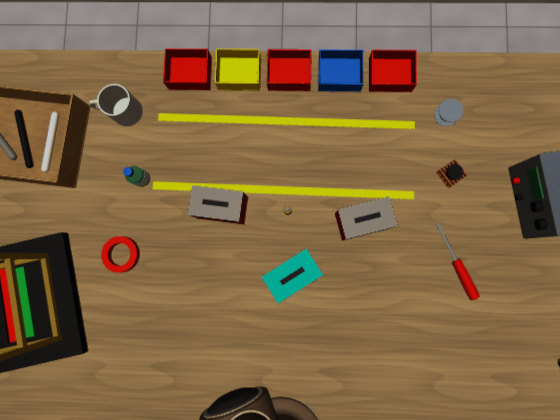

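View pics/scene0.png

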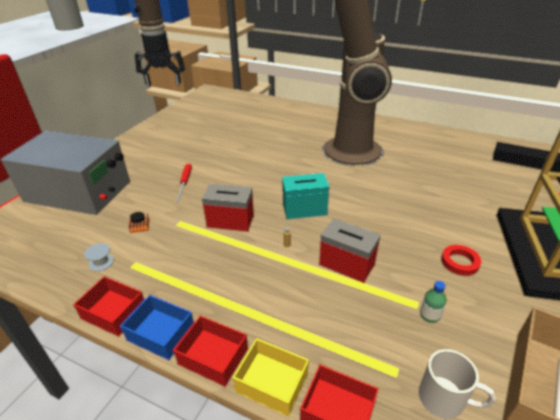

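The top view shows two grey-lidded red crates at (217,203) and (367,218). They could be confused with the turquoise look-alike at (292,276) or the open red bins at (187,69), (289,69) and (393,69). By the description (closed, grey lid, red) I choose the two crates. The lane lines are at rows ~122 and ~190, the standoff at (288,210), the bottle at (135,175), and the tape at (120,254). The scene view agrees.

Run:
```python
from h import *
im=camera("top"); p,M=T("top"); h=cv2.cvtColor(im,cv2.COLOR_BGR2HSV)
g=cv2.inRange(h,(0,0,90),(180,50,220))
for n,(x0,x1,y0,y1) in dict(left=(175,255,175,235),right=(325,410,190,250)).items():
    m=np.zeros_like(g); m[y0:y1,x0:x1]=g[y0:y1,x0:x1]
    m=cv2.morphologyEx(m,cv2.MORPH_OPEN,np.ones((3,3)))
    c=max(cv2.findContours(m,0,2)[0],key=cv2.contourArea)
    P=np.array([onz(p,M,*q[0],100)[:2] for q in c],np.float32)
    print(n,cv2.minAreaRect(P),cv2.boxPoints(cv2.minAreaRect(P)).round().tolist())
m=cv2.inRange(h,(75,120,80),(95,255,255)); m[:220]=0
c=max(cv2.findContours(m,0,2)[0],key=cv2.contourArea)
print("turq z100",cv2.minAreaRect(np.array([onz(p,M,*q[0],100)[:2] for q in c],np.float32)))
y=cv2.inRange(h,(25,150,120),(35,255,255))
for r in((105,140),(175,205)):
    m=np.zeros_like(y);m[r[0]:r[1],140:430]=y[r[0]:r[1],140:430]
    c=max(cv2.findContours(m,0,2)[0],key=cv2.contourArea)
    P=np.array([onz(p,M,*q[0],0)[:2] for q in c],np.float32)
    print("line",cv2.minAreaRect(P),cv2.boxPoints(cv2.minAreaRect(P)).round().tolist())
for n,u,v,z in(("standoff",287,210,55),("flux",130,172,100),("tape",120,254,20),("cooler",452,173,30),("drv",436,223,0),("drv",472,296,10),("mug",115,100,80),("spool",450,110,40),("bin",187,90,0),("bin",289,90,0)): print(n,onz(p,M,u,v,z).round())
cv2.imwrite("pics/crop.png",cv2.resize(im[140:310,90:490],None,fx=2,fy=2,interpolation=cv2.INTER_CUBIC))
```

```text
left ((550.5397338867188, 160.86045837402344), (118.35808563232422, 66.61556243896484), 84.18218231201172) [[511.0, 105.0], [578.0, 99.0], [590.0, 216.0], [523.0, 223.0]]
right ((525.0110473632812, -186.6039581298828), (67.58322143554688, 117.73511505126953), 15.824563980102539) [[476.0, -139.0], [509.0, -252.0], [574.0, -234.0], [541.0, -121.0]]
turq z100 ((390.6424560546875, -19.413429260253906), (69.84385681152344, 119.7145767211914), 33.300086975097656)
line ((779.4506225585938, 10.43896484375), (660.189453125, 22.636383056640625), 88.96408081054688) [[762.0, -319.0], [785.0, -320.0], [797.0, 340.0], [774.0, 341.0]]
line ((599.2356567382812, 12.380950927734375), (660.8978271484375, 22.530691146850586), 88.94857025146484) [[582.0, -318.0], [604.0, -318.0], [617.0, 343.0], [594.0, 343.0]]
standoff [543.  -3.  55.]
flux [619. 364. 100.]
tape [428. 407.  20.]
cooler [ 645. -403.   30.]
drv [ 524. -371.    0.]
drv [ 349. -452.   10.]
mug [800. 421.  80.]
spool [ 800. -397.   40.]
bin [858. 267.   0.]
bin [861.   1.   0.]
```

View pics/crop.png

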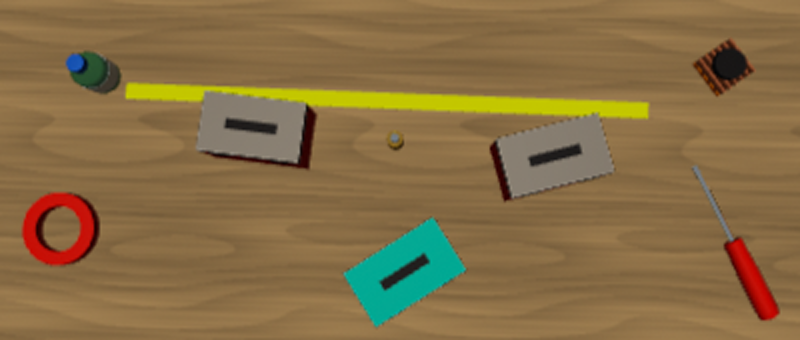

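```bash
cat > go.py <<'E'
# python3 go.py x y z yaw : tool-frame shift/turn to a tool-down target
import sys; from h import *
from scipy.spatial.transform import Rotation as R
x,y,z,w=map(float,sys.argv[1:5]); s=sense(); A=np.array(s["ee_rot"])
c,n=np.cos(w),np.sin(w); B=np.array([[c,n,0],[n,-c,0],[0,0,-1]])
print("turn",R.from_matrix(A.T@B).as_rotvec().round(3),"shift m",(A.T@(np.array([x,y,z])-s["tool_pos"])/1000).round(4),"at",s["tool_pos"].round(1),"F",s["force"].round(1),"t",s["clock"],"w",round(s["width"],2))
E
python3 go.py 597 -166 200 0.276; python3 go.py 510 -230 240 0.276
```

```text
turn [-0.002  0.     0.171] shift m [ 0.4666 -0.2166  0.0418] at [ 269.8 -563.1  241.3] F [-0.3 -1.3  0.8] t 0.15 w 1.0
turn [-0.002  0.     0.171] shift m [ 0.3605 -0.1966  0.0017] at [ 269.8 -563.1  241.3] F [-0.3 -1.3  0.8] t 0.15 w 1.0
```

Emit:
{"op": "step_arm", "data": {
  "moves": [
    [0,0,0.04,0.04,-0.018,0,-1],
    [0,0,0.08,0.08,-0.036,0,-1],
    [0,0,0.12,0.12,-0.055,0,-1],
    [0,0,0.16,0.16,-0.074,0,-1],
    [0,0,0.17,0.2,-0.093,0,-1]
  ]
}}

```text
clock: 0.65
tool_pos: [410.9, -391.8, 242.0]
ee_rot: [[0.962, 0.272, -0.0], [0.272, -0.962, 0.0], [-0.0, -0.0, -1.0]]
force: [-0.3, -0.4, -1.1]
width: 0.138
```

```bash
python3 go.py 597 -166 200 0.276
```

```text
turn [-0.     0.    -0.001] shift m [ 0.2405 -0.1666  0.042 ] at [ 410.9 -391.8  242. ] F [-0.3 -0.4 -1.1] t 0.65 w 0.14
```

Emit:
{"op": "step_arm", "data": {
  "moves": [
    [0,0,0,0.04,-0.028,0,-1],
    [0,0,0,0.08,-0.056,0,-1],
    [0,0,0,0.12,-0.084,0,-1],
    [0,0,0,0.16,-0.112,0,-1],
    [0,0,0,0.2,-0.14,0,-1]
  ]
}}

```text
clock: 1.15
tool_pos: [565.1, -202.2, 242.0]
ee_rot: [[0.962, 0.273, -0.0], [0.273, -0.962, 0.0], [-0.0, -0.0, -1.0]]
force: [0.4, -0.8, 0.1]
width: 0.001
```

Emit:
{"op": "step_arm", "data": {
  "moves": [
    [0,0,0,0.04,-0.027,0,-1],
    [0,0,0,0.04,-0.027,0.045,-1],
    [0,0,0,0.04,-0.027,0.09,-1],
    [0,0,0,0.04,-0.027,0.13,-1],
    [0,0,0,0.04,-0.027,0.139,-1]
  ]
}}

```text
clock: 1.65
tool_pos: [590.7, -165.1, 97.2]
ee_rot: [[0.962, 0.274, -0.011], [0.274, -0.962, 0.004], [-0.01, -0.007, -1.0]]
force: [-1.0, -0.7, -0.6]
width: 0.004
```

```bash
python3 go.py 597 -166 103 0.276
python3 - <<'E'
from h import *
im=camera("scene"); cv2.imwrite("pics/s1.png",cv2.resize(im[80:300,130:410],None,fx=2.5,fy=2.5,interpolation=2))
E
```

```text
turn [-0.007  0.01   0.001] shift m [ 0.0058  0.0026 -0.0059] at [ 590.7 -165.1   97.2] F [-1.  -0.7 -0.6] t 1.65 w 0.0
```

View pics/s1.png

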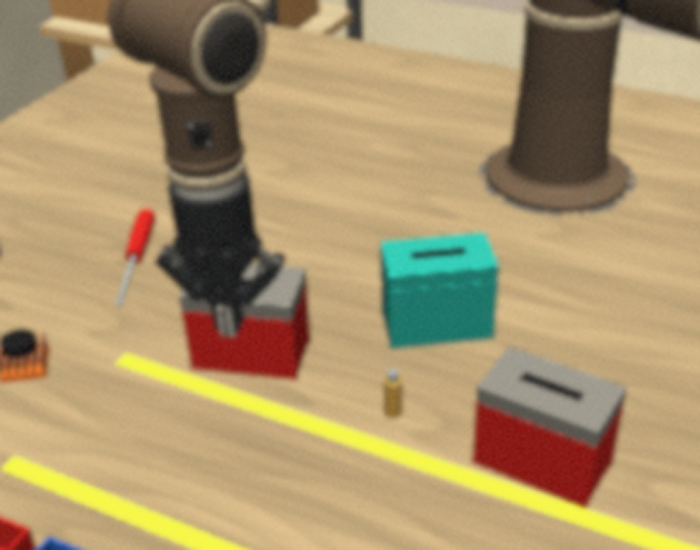

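The fingertips are behind the right crate near its top edge, at about (228,325) in the crop. Next I push towards the robot.

Emit:
{"op": "step_arm", "data": {
  "moves": [
    [0,0,0,0,0,0,-1],
    [0,0,0,-0.01,0,0,-1],
    [0,0,0,-0.02,0,0,-1],
    [0,0,0,-0.03,0,0,-1],
    [0,0,0,-0.04,0,0,-1]
  ]
}}

```text
clock: 2.2
tool_pos: [558.2, -179.0, 105.6]
ee_rot: [[0.962, 0.272, 0.006], [0.272, -0.962, -0.001], [0.005, 0.003, -1.0]]
force: [2.1, 1.2, 3.5]
width: -0.002
```

Emit:
{"op": "step_arm", "data": {
  "moves": [
    [0,0,0,-0.008,0,0,-1],
    [0,0,0,-0.016,0,0,-1],
    [0,0,0,-0.024,0,0,-1],
    [0,0,0,-0.032,0,0,-1],
    [0,0,0,-0.038,0,0,-1]
  ]
}}

```text
clock: 2.7
tool_pos: [518.2, -188.2, 102.3]
ee_rot: [[0.962, 0.273, -0.003], [0.273, -0.962, 0.001], [-0.003, -0.002, -1.0]]
force: [-0.2, 0.4, 0.4]
width: -0.003
```

```bash
python3 go.py 510 -190 103 0.276
python3 - <<'E'
from h import *
im=camera("scene"); cv2.imwrite("pics/s2.png",cv2.resize(im[80:300,130:410],None,fx=2,fy=2,interpolation=2))
E
```

```text
turn [-0.002  0.003  0.001] shift m [-0.0084 -0.0005 -0.0007] at [ 518.2 -188.2  102.3] F [-0.2  0.4  0.4] t 2.7 w -0.0
```

View pics/s2.png

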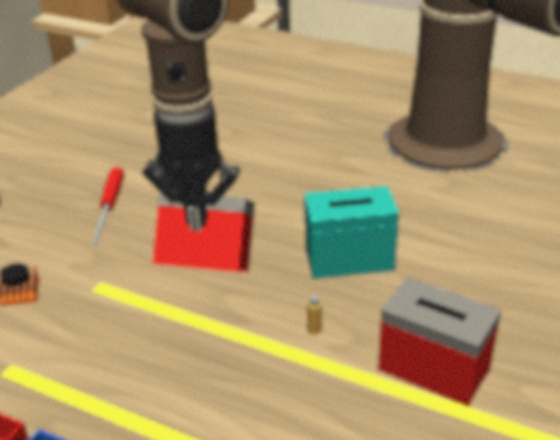

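The crate is tilted well over, with its far wall bright at (200,237). I'll nudge it a little further and let it fall.

Emit:
{"op": "step_arm", "data": {
  "moves": [
    [0,0,0,-0.006,0,0,-1],
    [0,0,0,-0.012,0,0,-1],
    [0,0,0,-0.012,0,0,-1],
    [0,0,0,-0.012,0,-0.01,-1],
    [0,0,0,-0.0,0,-0.04,-1]
  ]
}}

```text
clock: 3.25
tool_pos: [516.8, -187.3, 140.8]
ee_rot: [[0.962, 0.273, -0.008], [0.273, -0.962, 0.003], [-0.007, -0.006, -1.0]]
force: [-0.2, -0.9, -0.3]
width: 0.002
```

Emit:
{"op": "step_arm", "data": {
  "moves": [
    [0,0,0,0.01,0,-0.04,-1],
    [0,0,0,0.01,0,-0.08,-1],
    [0,0,0,0.03,-0.04,-0.1,-1],
    [0,0,0,0.04,-0.085,-0.1,-1],
    [0,0,0,0.05,-0.13,-0.1,-1]
  ]
}}

```text
clock: 3.75
tool_pos: [534.4, -48.7, 245.9]
ee_rot: [[0.962, 0.272, 0.005], [0.272, -0.962, -0.0], [0.004, 0.002, -1.0]]
force: [0.3, 0.4, -1.0]
width: 0.006
```

```bash
python3 go.py 620 154 200 -0.1
python3 - <<'E'
from h import *
im=camera("scene"); cv2.imwrite("pics/s3.png",cv2.resize(im[80:300,130:410],None,fx=2,fy=2,interpolation=2))
E
```

```text
turn [ 0.001 -0.005  0.376] shift m [ 0.1374 -0.1718  0.0462] at [534.4 -48.7 245.9] F [ 0.3  0.4 -1. ] t 3.75 w 0.01
```

View pics/s3.png

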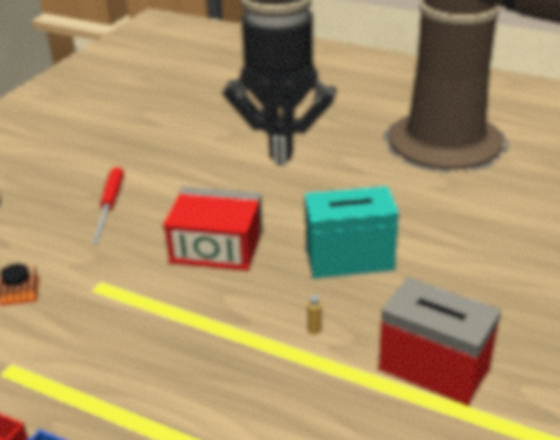

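The right crate now lies on its near wall, with the stamp facing the far side at (207,248). The stamped crate is therefore the right one. Next is the left crate.

Emit:
{"op": "step_arm", "data": {
  "moves": [
    [0,0,0.08,0.03,-0.036,0,-1],
    [0,0,0.16,0.06,-0.072,0,-1],
    [0,0,0.24,0.09,-0.108,0,-1],
    [0,0,0.32,0.12,-0.144,0,-1],
    [0,0,0.376,0.138,-0.172,0,-1]
  ]
}}

```text
clock: 4.3
tool_pos: [620.2, 156.3, 244.2]
ee_rot: [[0.995, -0.1, 0.002], [-0.1, -0.995, 0.001], [0.002, -0.001, -1.0]]
force: [-0.4, -0.5, 0.9]
width: -0.006
```

Emit:
{"op": "step_arm", "data": {
  "moves": [
    [0,0,0,0,0,0.045,-1],
    [0,0,0,0,0,0.09,-1],
    [0,0,0,0,0,0.13,-1],
    [0,0,0,0,0,0.138,-1],
    [0,0,0,0,0,0.138,-1]
  ]
}}

```text
clock: 4.8
tool_pos: [617.6, 153.2, 104.0]
ee_rot: [[0.995, -0.099, -0.004], [-0.099, -0.995, -0.001], [-0.003, 0.001, -1.0]]
force: [1.1, 0.3, -0.4]
width: 0.002
```

```bash
python3 go.py 620 154 103 -0.1
```

```text
turn [0.001 0.003 0.001] shift m [ 0.0023 -0.001   0.001 ] at [617.6 153.2 104. ] F [ 1.1  0.3 -0.4] t 4.8 w 0.0
```

Emit:
{"op": "step_arm", "data": {
  "moves": [
    [0,0,0,-0.008,0,0,-1],
    [0,0,0,-0.016,0,0,-1],
    [0,0,0,-0.024,0,0,-1],
    [0,0,0,-0.032,0,0,-1],
    [0,0,0,-0.04,0,0,-1]
  ]
}}

```text
clock: 5.3
tool_pos: [580.5, 157.8, 107.6]
ee_rot: [[0.995, -0.099, 0.006], [-0.099, -0.995, 0.001], [0.006, -0.002, -1.0]]
force: [2.7, -0.1, 3.1]
width: -0.001
```

Emit:
{"op": "step_arm", "data": {
  "moves": [
    [0,0,0,-0.008,0,0,-1],
    [0,0,0,-0.016,0,0,-1],
    [0,0,0,-0.024,0,0,-1],
    [0,0,0,-0.032,0,0,-1],
    [0,0,0,-0.04,0,0,-1]
  ]
}}

```text
clock: 5.8
tool_pos: [536.6, 161.2, 104.0]
ee_rot: [[0.995, -0.099, -0.004], [-0.099, -0.995, -0.001], [-0.004, 0.001, -1.0]]
force: [-0.7, 0.1, 0.0]
width: -0.002
```

Emit:
{"op": "step_arm", "data": {
  "moves": [
    [0,0,0,-0.006,0,0,-1],
    [0,0,0,-0.01,0,0,-1],
    [0,0,0,-0.01,0,0,-1],
    [0,0,0,-0.01,0,-0.01,-1],
    [0,0,0,0,0,-0.04,-1]
  ]
}}

```text
clock: 6.3
tool_pos: [535.5, 160.7, 142.8]
ee_rot: [[0.995, -0.099, -0.009], [-0.099, -0.995, -0.002], [-0.008, 0.003, -1.0]]
force: [0.1, 0.5, -0.4]
width: -0.002
```

Emit:
{"op": "step_arm", "data": {
  "moves": [
    [0,0,0,0,0,-0.04,-1],
    [0,0,0,0,0,-0.08,-1],
    [0,0,0,0,0.03,-0.1,-1],
    [0,0,0,0,0.07,-0.1,-1],
    [0,0,0,-0.02,0.11,-0.1,-1]
  ]
}}

```text
clock: 6.8
tool_pos: [511.4, 52.6, 248.4]
ee_rot: [[0.995, -0.098, 0.007], [-0.098, -0.995, -0.0], [0.007, -0.0, -1.0]]
force: [-0.7, -1.1, 0.8]
width: 0.002
```

```bash
python3 go.py 330 -240 240 0.27
python3 - <<'E'
from h import *
im=camera("scene"); cv2.imwrite("pics/s4.png",im)
im=camera("top"); cv2.imwrite("pics/t4.png",im); p,M=T("top"); h=cv2.cvtColor(im,cv2.COLOR_BGR2HSV)
g=cv2.inRange(h,(0,140,90),(8,255,255))|cv2.inRange(h,(172,140,90),(180,255,255))
for c in cv2.findContours(g,0,2)[0]:
    if cv2.contourArea(c)>300: print(cv2.boundingRect(c),cv2.minAreaRect(np.array([onz(p,M,*q[0],70)[:2] for q in c],np.float32)))
E
```

```text
turn [ 0.001 -0.007 -0.368] shift m [-0.1519  0.309   0.0072] at [511.4  52.6 248.4] F [-0.7 -1.1  0.8] t 6.8 w 0.0
(0, 268, 16, 75) ((304.0757141113281, 646.9487915039062), (172.86337280273438, 16.62835693359375), 14.423565864562988)
(452, 259, 28, 41) ((390.9483337402344, -414.9981689453125), (96.10504150390625, 25.677364349365234), 25.95633316040039)
(101, 236, 36, 37) ((428.6215515136719, 390.56536865234375), (84.32064056396484, 84.2164306640625), 1.5014077425003052)
(195, 228, 44, 29) ((466.9765930175781, 159.1634063720703), (99.2669677734375, 63.366641998291016), 84.09500885009766)
(342, 227, 62, 47) ((452.1006774902344, -204.5413055419922), (81.0151596069336, 127.31385040283203), 15.67479133605957)
(371, 50, 46, 35) ((895.13330078125, -253.67257690429688), (86.15947723388672, 109.16271209716797), 0.5164803266525269)
(266, 49, 46, 35) ((895.0382080078125, 0.8930091857910156), (86.90928649902344, 108.97537994384766), 0.5117915272712708)
(163, 48, 45, 36) ((894.0029907226562, 256.1134948730469), (108.926513671875, 88.05184173583984), 89.22938537597656)
```

View pics/s4.png

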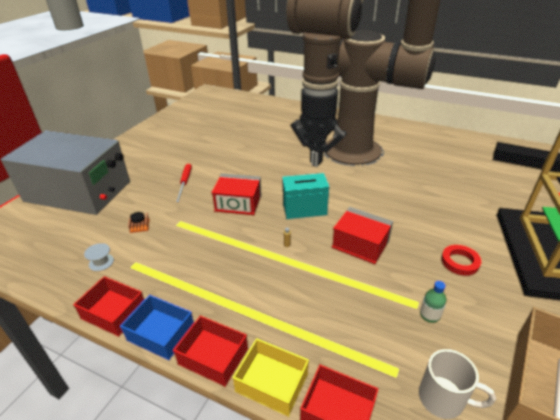

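View pics/t4.png

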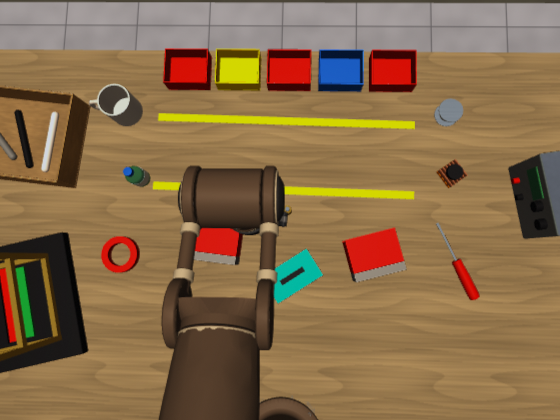

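Both crates are lying down. The stamped one is at top view (374,254), and the plain one at (217,243) is partly hidden by the arm. The bystanders are unmoved. Next I go behind the stamped crate with the fingers open and square to its lid.

Emit:
{"op": "step_arm", "data": {
  "moves": [
    [0,0,-0.07,-0.021,0.043,0,-1],
    [0,0,-0.14,-0.042,0.086,0,0],
    [0,0,-0.21,-0.063,0.129,0,1],
    [0,0,-0.28,-0.084,0.172,0,1],
    [0,0,-0.35,-0.105,0.215,0,1]
  ]
}}

```text
clock: 7.4
tool_pos: [382.3, -151.0, 246.3]
ee_rot: [[0.968, 0.252, 0.002], [0.252, -0.968, -0.001], [0.002, 0.001, -1.0]]
force: [1.0, -1.1, -0.6]
width: 0.679
```

```bash
python3 go.py 358 -234 240 0.275
```

```text
turn [ 0.001 -0.002 -0.021] shift m [-0.0444  0.0742  0.0064] at [ 382.3 -151.   246.3] F [ 1.  -1.1 -0.6] t 7.4 w 0.68
```

Emit:
{"op": "step_arm", "data": {
  "moves": [
    [0,0,-0.021,-0.022,0.037,0,1],
    [0,0,-0.021,-0.044,0.074,0,1],
    [0,0,-0.021,-0.044,0.074,0.04,1],
    [0,0,-0.021,-0.044,0.074,0.08,1],
    [0,0,-0.021,-0.044,0.074,0.08,1]
  ]
}}

```text
clock: 7.9
tool_pos: [354.8, -229.9, 161.2]
ee_rot: [[0.964, 0.267, -0.008], [0.267, -0.964, 0.007], [-0.006, -0.009, -1.0]]
force: [-1.2, 0.8, -0.1]
width: 0.997
```

```bash
python3 go.py 358 -234 27 0.275
python3 - <<'E'
from h import *
cv2.imwrite("pics/t5.png",camera("top")); cv2.imwrite("pics/w5.png",camera("wrist"))
E
```

```text
turn [-0.009  0.006 -0.005] shift m [0.0028 0.006  0.1341] at [ 354.8 -229.9  161.2] F [-1.2  0.8 -0.1] t 7.9 w 1.0
```

View pics/w5.png

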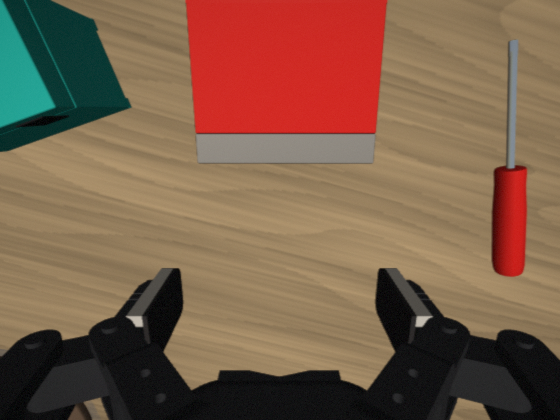

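The wrist view shows the stamped crate's lid edge squarely ahead, at row 163, columns 197–374. The fingers are open at (155,300) and (405,300), and the turquoise crate and screwdriver are clear.

Run:
```python
from h import *
p,M=T("wrist")
for u in (197,374): print(onz(p,M,u,163,70).round(1))
```

```text
[ 379.2 -167.7   70. ]
[ 412.  -284.9   70. ]
```

Emit:
{"op": "step_arm", "data": {
  "moves": [
    [0,0,0,0,0.006,0.04,1],
    [0,0,0,0,0.006,0.08,1],
    [0,0,0,0,0.006,0.12,1],
    [0,0,0,0,0.006,0.136,1],
    [0,0,0,0,0.006,0.136,1]
  ]
}}

```text
clock: 8.5
tool_pos: [360.6, -237.9, 29.2]
ee_rot: [[0.963, 0.27, -0.001], [0.27, -0.963, 0.001], [-0.001, -0.001, -1.0]]
force: [0.5, 0.2, -0.2]
width: 0.997
```

```bash
python3 go.py 380 -228 27 0.275
```

```text
turn [-0.001  0.001 -0.002] shift m [ 0.0214 -0.0043  0.0022] at [ 360.6 -237.9   29.2] F [ 0.5  0.2 -0.2] t 8.5 w 1.0
```

Emit:
{"op": "step_arm", "data": {
  "moves": [
    [0,0,0,0.008,0,0,1],
    [0,0,0,0.016,0,0,1],
    [0,0,0,0.022,0,0,1],
    [0,0,0,0.028,0,0,1],
    [0,0,0,0.034,0,0,1]
  ]
}}

```text
clock: 9.0
tool_pos: [392.7, -229.1, 30.1]
ee_rot: [[0.963, 0.27, -0.001], [0.27, -0.963, -0.001], [-0.001, 0.0, -1.0]]
force: [-5.2, -1.8, 3.9]
width: 0.997
```

Emit:
{"op": "step_arm", "data": {
  "moves": [
    [0,0,0.012,0.01,0,0,1],
    [0,0,0.024,0.02,0,0,1],
    [0,0,0.036,0.03,0.001,0,1],
    [0,0,0.048,0.04,0.001,0,1],
    [0,0,0.06,0.05,0.0015,0,1]
  ]
}}

```text
clock: 9.5
tool_pos: [440.4, -216.3, 29.3]
ee_rot: [[0.978, 0.21, -0.003], [0.21, -0.978, 0.001], [-0.003, -0.002, -1.0]]
force: [-6.2, -1.7, 3.9]
width: 1.003
```

Emit:
{"op": "step_arm", "data": {
  "moves": [
    [0,0,0.014,0.012,0,0,1],
    [0,0,0.029,0.024,0,0,1],
    [0,0,0.044,0.036,0.001,0,1],
    [0,0,0.059,0.048,0.0015,0,1],
    [0,0,0.074,0.06,0.002,0,1]
  ]
}}

```text
clock: 10.0
tool_pos: [499.7, -205.6, 29.2]
ee_rot: [[0.991, 0.137, -0.003], [0.137, -0.991, 0.001], [-0.003, -0.002, -1.0]]
force: [-5.7, -1.2, 3.6]
width: 1.001
```

```bash
python3 go.py 624 -180 27 -0.018
python3 - <<'E'
from h import *
cv2.imwrite("pics/s6.png",camera("scene"))
im=camera("wrist"); cv2.imwrite("pics/w6.png",im)
E
```

```text
turn [-0.001  0.003  0.155] shift m [ 0.1267 -0.0083  0.0018] at [ 499.7 -205.6   29.2] F [-5.7 -1.2  3.6] t 10.0 w 1.0
```

View pics/w6.png

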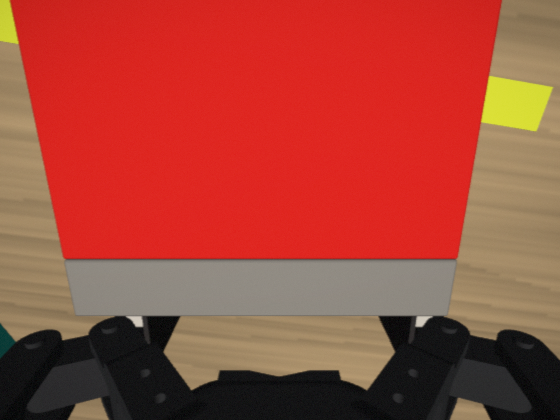

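The crate is flush against both fingers, with the lid edge straight at row 316, columns 75–450. I'll work out where its centre sits relative to the TCP.

Run:
```python
from h import *
p,M=T("wrist"); s=sense()
for u in (76,449): print((np.array(s["ee_rot"]).T@(onz(p,M,u,315.5,70)-s["tool_pos"])).round(1))
```

```text
[ 10.5 -64.8 -40.4]
[ 10.4  54.5 -40.3]
```

Emit:
{"op": "step_arm", "data": {
  "moves": [
    [0,0,0.016,0.012,0,0,1],
    [0,0,0.032,0.024,0,0,1],
    [0,0,0.048,0.036,0.001,0,1],
    [0,0,0.064,0.048,0.0015,0,1],
    [0,0,0.08,0.06,0.002,0,1]
  ]
}}

```text
clock: 10.6
tool_pos: [560.7, -199.8, 29.0]
ee_rot: [[0.998, 0.056, -0.0], [0.056, -0.998, 0.0], [-0.0, -0.0, -1.0]]
force: [-3.9, -0.6, 1.5]
width: 1.002
```

```bash
python3 go.py 624 -195 27 -0.018
```

```text
turn [-0.     0.     0.074] shift m [ 0.0635 -0.0013  0.002 ] at [ 560.7 -199.8   29. ] F [-3.9 -0.6  1.5] t 10.6 w 1.0
```

Emit:
{"op": "step_arm", "data": {
  "moves": [
    [0,0,0.018,0.014,0,0,1],
    [0,0,0.036,0.028,0,0,1],
    [0,0,0.054,0.042,0.001,0,1],
    [0,0,0.068,0.055,0.0015,0,1],
    [0,0,0.074,0.063,0.002,0,1]
  ]
}}

```text
clock: 11.1
tool_pos: [624.5, -198.2, 29.2]
ee_rot: [[1.0, -0.017, 0.001], [-0.017, -1.0, -0.0], [0.001, 0.0, -1.0]]
force: [-5.9, 0.9, 4.6]
width: 0.995
```

Emit:
{"op": "step_arm", "data": {
  "moves": [
    [0,0,0,0,0,0,1],
    [0,0,0,-0.01,0,0,1],
    [0,0,0,-0.04,0,0,1],
    [0,0,0,-0.08,0,-0.01,1],
    [0,0,0,-0.11,0,-0.05,1]
  ]
}}

```text
clock: 11.6
tool_pos: [506.0, -194.2, 75.0]
ee_rot: [[1.0, -0.017, -0.011], [-0.017, -1.0, 0.005], [-0.011, -0.005, -1.0]]
force: [-0.9, 0.4, 0.8]
width: 1.0
```

Emit:
{"op": "step_arm", "data": {
  "moves": [
    [0,0,0,-0.01,0,-0.045,1],
    [0,0,0,-0.01,0,-0.09,1],
    [0,0,0,-0.03,0.02,-0.13,1],
    [0,0,0,-0.06,0.05,-0.14,1],
    [0,0,0,-0.09,0.08,-0.14,1]
  ]
}}

```text
clock: 12.1
tool_pos: [422.3, -276.9, 222.8]
ee_rot: [[1.0, -0.015, 0.007], [-0.015, -1.0, -0.005], [0.007, 0.005, -1.0]]
force: [0.6, -0.8, 0.3]
width: 1.0
```

```bash
python3 go.py 624 -195 27 -0.018;python3 - <<'E'
from h import *
a=camera("top"); b=camera("scene"); p,M=T("top"); h=cv2.cvtColor(a,cv2.COLOR_BGR2HSV)
g=cv2.inRange(h,(0,140,90),(8,255,255))|cv2.inRange(h,(172,140,90),(180,255,255))
for c in cv2.findContours(g,0,2)[0]:
    if cv2.contourArea(c)>300 and cv2.boundingRect(c)[0]>150: print(cv2.boundingRect(c),cv2.minAreaRect(np.array([onz(p,M,*q[0],70)[:2] for q in c],np.float32)))
cv2.imwrite("pics/f1.png",np.vstack([b,a])[:, :] if 0 else cv2.resize(np.hstack([b,a]),(800,300),interpolation=3))
E
```

```text
turn [ 0.005 -0.007  0.003] shift m [ 0.1992 -0.0858  0.1967] at [ 422.3 -276.9  222.8] F [ 0.6 -0.8  0.3] t 12.1 w 1.0
(186, 216, 58, 41) ((476.30078125, 165.58966064453125), (127.5472412109375, 80.59381103515625), 84.09500885009766)
(342, 130, 52, 35) ((697.0670776367188, -192.0078887939453), (120.55654907226562, 81.35933685302734), 89.2010498046875)
(371, 50, 46, 35) ((895.13330078125, -253.67257690429688), (86.15947723388672, 109.16271209716797), 0.5164803266525269)
(266, 49, 46, 35) ((895.0384521484375, 0.8662986755371094), (86.90928649902344, 108.92195129394531), 0.5117915272712708)
(163, 48, 45, 36) ((894.0309448242188, 256.1131286621094), (108.926513671875, 88.10765838623047), 89.22938537597656)
```

View pics/f1.png

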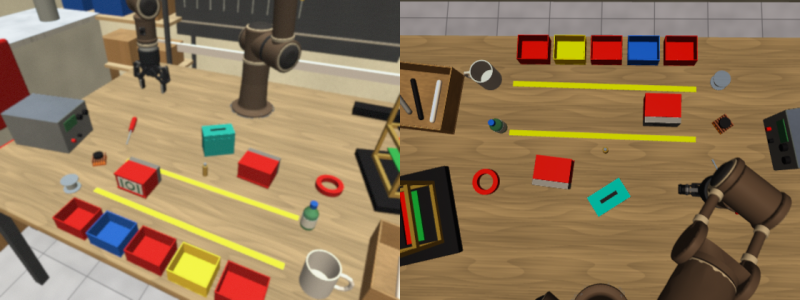

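The stamped crate lies between the lines, at about x 638–738 in a lane of about x 607–767 there, squared to the lane. The plain crate is where it fell and the arm is clear.

Emit:
{"op": "step_arm", "data": {
  "moves": [
    [0,0,0,0,0,0,1],
    [0,0,0,0,0,0,1],
    [0,0,0,0,0,0,1],
    [0,0,0,0,0,0,1],
    [0,0,0,0,0,0,1]
  ]
}}

```text
clock: 12.7
tool_pos: [422.2, -274.5, 219.0]
ee_rot: [[1.0, -0.015, -0.0], [-0.015, -1.0, 0.0], [-0.0, -0.0, -1.0]]
force: [0.6, 0.0, -0.6]
width: 0.999
```

```bash
python3 -c "
from h import *
print(sense()['force'],sense()['qvel'].round(3)); print(hand_in())"
```

```text
[ 0.55270905  0.04435041 -0.64153876] [-0.005 -0.    -0.001 -0.001  0.001  0.   ]
the job is handed in; nothing more can be done
None
```

The job is done and handed in at about 12.7 s. I tipped both crates onto their near walls with the shut fingertips. The right one turned out to be the stamped crate. I then pushed it, still lying down, into the dispatch lane with the open fingers and squared it to the lane.

**Stamped crate:** In the last pictures it lies at about x 638–738 mm. The clear lane there is about 607–767 mm, so it has roughly 30 mm to spare on each side, and its stamp faces the far side.

**Everything else:** The plain crate lies where it fell. By eye the other things and the turquoise crate look unmoved; I did not re-measure them. The screwdriver was mostly hidden by the arm in the last top view but looked in place in the scene view.

**Robot:** The arm ended still and clear of everything. The highest force in any reading was about 8 N.

No check failed or disagreed.

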